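Rehang the stray flute with the other flutes

ROBOT

A 6-joint arm with a two-finger parallel gripper is mounted at the origin on the work surface. World frame = base frame: x ahead of the robot, y to its left, z up, the work surface at z = 0. Lengths are in m, angles in degrees, forces in N, time in s.
With the tool pointing down it reaches from about 0.35 to 0.875 m from the base axis. Payload 4.2 kg.
Tool frame: the origin (TCP) lies midway between the tips of the shut fingers; the grasp point (between the pads) lies 19 mm behind it; z points along the fingers, y is the line along which they close (so a half turn about z gives the same grasp; the last joint's range is limited). The gripper opens to 87 mm and grips with 3 to 60 N. Pads are 19 mm wide; open, the fingers measure 117 mm over their backs; the gripper's body (75 mm by 190 mm) begins 51 mm behind the grasp point.
Start: joints at [-60.241, 22.042, 0.453, 0, -68.411, -14.817], TCP at [0.161, -0.604, 0.223] pointing down, gripper open.
Joint ranges: [-179.83, 179.83], [-69.29, 118.12], [-61.27, 80.66], [-181.25, 117.63], [-171.15, -9.14], [-177.46, 177.46]. Speed limits (degrees/s): [159.86, 159.86, 180, 180, 180, 180].

INTERFACE

Orientations are given as a 3x3 rotation matrix whose columns are the frame's x, y, z axes.
In Python, from station import r, cams gives the robot as it stands.
- The arm moves only by the tool play_rows, never from a script. Its argument "commands" is text: rows parted by semicolons, each of 6 numbers parted by spaces: the shift along the world's x, y, z normalised to -1 to 1, where 1 is 30 mm, then the turn, a rotation vector about the world's x, y, z normalised to -1 to 1, where 1 is 0.15 rad. A call has 1 to 20 rows; each row shifts and turns the commanded pose from where the row before left it; what a row does not reach is not made up. A row lasts 1/10 s, in which the tool goes at most 50 mm and 8.59 degrees, less where a joint would pass 70% of its speed; a pose out of reach is approached as far as the arm can. A call with a number of a shift or a turn outside -1 to 1 is refused whole. A call with a gripper value outside its range is refused whole. "grip" is the finger opening in mm, from 0 to 87, set as the call begins (left out, the last holds). The fingers move at their own pace and stop on an object; the grip force is fixed at half the most. Time passes only in rows, so rows that do not move let the fingers close. It gives the time, the measured TCP pose, the force, the opening and the grip force at its end, in the units of the state.
- r.sense(): the state, without advancing time (a new reading comes with each control period).
- cams.capture(name): name is "side" or "top"; returns (picture, depth): 480x640x3 uint8, blue, green, red; 480x640 float32, m along the optical axis (not along the pixel's ray), 0 where there is no reading.
- cams.camera_info(name): a dict with "mtx" (3x3 intrinsics, pixels), "R" (3x3) and "t" (3): a world point X has camera coordinates R X + t. Camera axes: x right, y down, z forward; pixel columns grow to the right and rows downward; lengths in m; the calibration is good to about 2 mm. A picture is of the moment at which its call begins. camera_info takes no time and is no camera call.
- r.finish_job(): hands the job in; it is judged then, once.
The state is a dict: "time_s": time; "joints": joint angles; "joint_velocities": joint speeds; "effort": joint torques, N m; "tcp_pos": TCP position; "ee_rot": TCP orientation; "wrist_force": force on the tool from outside, world axes, zero at the start; "moment": the same for the moment, N m; "gripper_width": opening from 0.0 (shut) to 1.0 (fully open); "gripper_force": force on a finger pad.
Only numpy, scipy, OpenCV 4.12 (cv2) and the standard library are available. Lean on these libraries where they do the work, as an engineer would, in place of code of your own. Each camera call takes 0.05 s, during which the arm holds its last target. There are 200 camera calls.

TASK

On the stemware rack, one narrow flute has been hung in front of the wine glasses. Lift it over the turned-up wire ends, hang it on the rail where the other flutes are, just behind that rail's end stop, gently, and let go; then push it back along the wires by its foot until it meets the flute already there. Do not dislodge or shove the other glasses, the jar or the mug.

Things in the scene. Friction and masses are not known exactly. Their poses are not given: they have to be found in the camera images.
- rack: Fixed stemware rack: foot board 18 mm thick, two posts and a crossbar at the back, three rails side by side at y = -115, 0, +115 mm. Origin on the counter under the middle rail; x points from the rails' open front to the back, y left, z up. Top of the wires at z = 240 mm, crossbar's front at x = +155. Glasses hang upside down, stem between a rail's two wires, foot lying on both. Nothing stands above the feet.
- end_mid (a point): Front end of the middle rail, between its wires, level with their top, where they begin to turn up; axes as the rack's. A rail is two steel wires along x, 6 mm thick, 22 mm apart (34 mm over the outsides), running 279 mm back from here. The turned-up ends (end stop) reach 8 mm ahead (11 with their thickness), 14 mm above the wires' top, 36 mm over the outsides; open between them.
- end_left (a point): The same point of the left rail (y = +115 mm on the rack).
- end_right (a point): The same point of the right rail (y = -115 mm on the rack).
- stray_flute: The flute to move, a narrow tall glass hanging in front of the wine glasses on their rail. Foot uppermost: a flat disc 60 mm across, 5 mm thick. Origin: centre of the disc's lower face, which lies on the wires; z up. Stem 9 mm thick; bowl from 62 to 190 mm below the origin, at most 50 mm across, so in the slot it can be raised by about 50 mm at most. 0.13 to 0.21 kg; swings freely when held by the foot's edge.
- flute: The front flute of the flutes' own rail, same shape, size and origin as the stray one. It marks the rail to use (any of the three). It hangs about 150 mm behind the end stop and slides along it when pushed.
- flute_rear: A third flute of the same kind, 3 to 10 mm behind the previous one (between feet).
- wine: Wine glass hanging behind the stray flute on the same rail, 18 mm or more between the feet. Foot, stem and origin as the flute's; round bowl 68 mm across, from 70 to 172 mm below the origin.
- wine_rear: Second wine glass, close behind the first, origin likewise.
- coupe: Wide shallow glass alone on the remaining rail, about 150 mm behind the end stop. Foot, stem and origin as the flute's; bowl 88 mm across, from 80 to 136 mm below the origin.
- jar: Closed glass storage jar, 90 mm across, 150 mm tall, standing on the counter beside the rack; origin at the centre of its underside. A bystander.
- mug: White mug, 82 mm across, 90 mm tall, standing on the counter at the other side of the rack; origin at the centre of its underside. A bystander.
There are look-alikes about, which are no part of the job. Leave any black or orange look-alike of the stray_flute alone. Leave any blue or purple look-alike of the wine alone.

How it is judged (in metres and radians):
On the way, in this order (a step that is already met when the one before it is completed fails the run):
1. the stray flute is lifted out over the end stop, in front of the rails (x of stray_flute in the frame of rack below -0.136 m and z of stray_flute in the frame of rack above 0.19 m), for 0.05 s.
2. it hangs upright and let go on the flutes' rail, behind the end stop, its foot at least 15 mm short of the next flute's foot (((y of stray_flute in the frame of rack between -0.126 and -0.104 m and y of flute in the frame of rack between -0.126 and -0.104 m) or (y of stray_flute in the frame of rack between -0.011 and 0.011 m and y of flute in the frame of rack between -0.011 and 0.011 m) or (y of stray_flute in the frame of rack between 0.104 and 0.126 m and y of flute in the frame of rack between 0.104 and 0.126 m)) and x of stray_flute in the frame of rack above -0.104 m and z of stray_flute in the frame of rack between 0.236 and 0.244 m and angle between stray_flute's own z axis and vertical below 0.08 rad and linear speed of stray_flute below 0.02 m/s and contact force between the fingers and stray_flute below 0.05 N and horizontal distance between stray_flute and flute above 0.075 m), for 0.2 s.
3. it is pushed back until it meets the next flute (gap between feet under 6 mm) (((y of stray_flute in the frame of rack between -0.126 and -0.104 m and y of flute in the frame of rack between -0.126 and -0.104 m) or (y of stray_flute in the frame of rack between -0.011 and 0.011 m and y of flute in the frame of rack between -0.011 and 0.011 m) or (y of stray_flute in the frame of rack between 0.104 and 0.126 m and y of flute in the frame of rack between 0.104 and 0.126 m)) and x of stray_flute in the frame of rack above -0.104 m and z of stray_flute in the frame of rack between 0.236 and 0.244 m and angle between stray_flute's own z axis and vertical below 0.08 rad and horizontal distance between stray_flute and flute below 0.066 m), for 0.1 s.
At the end, for the whole second after the job is handed in: The stray flute hangs upright and flat on both wires of the flutes' rail behind the stop, its foot within 6 mm of the next flute's, at rest, untouched; the others hang upright, wine glasses and coupe within 15, flutes within 25, jar and mug within 20 mm of their start (all of step 3 and linear speed of stray_flute below 0.02 m/s and contact force between the fingers and stray_flute below 0.05 N and distance of each of wine, wine_rear, coupe from where it was at the start of the episode below 0.015 m and angle between each of wine, wine_rear, flute, flute_rear, coupe's own z axis and vertical below 0.08 rad and distance of each of flute, flute_rear from where it was at the start of the episode below 0.025 m and distance of each of jar, mug from where it was at the start of the episode below 0.02 m).
It fails at once if a wine glass or the coupe is shifted by more than 15 mm (distance of any of wine, wine_rear, coupe from where it was at the start of the episode above 0.015 m).
It fails at once if one of the two flutes already in place is shoved by more than 25 mm (distance of any of flute, flute_rear from where it was at the start of the episode above 0.025 m).
It fails at once if the jar or the mug is shifted by more than 20 mm (distance of any of jar, mug from where it was at the start of the episode above 0.02 m).
It fails at once if the stray flute is let fall (faster than 0.4 m/s with no finger on it, a drop of 8 mm) (contact force between the fingers and stray_flute below 0.01 N and linear speed of stray_flute above 0.4 m/s).
It fails at once if the stray flute is brought up to the next flute (under 15 mm from it) in the air, or squeezed or pressed there with over 12 N, instead of being pushed along the wires (horizontal distance between stray_flute and flute below 0.075 m and (z of stray_flute in the frame of rack above 0.252 m or contact force between the fingers and stray_flute above 12 N) and ((y of stray_flute in the frame of rack between -0.126 and -0.104 m and y of flute in the frame of rack between -0.126 and -0.104 m) or (y of stray_flute in the frame of rack between -0.011 and 0.011 m and y of flute in the frame of rack between -0.011 and 0.011 m) or (y of stray_flute in the frame of rack between 0.104 and 0.126 m and y of flute in the frame of rack between 0.104 and 0.126 m))).
It also fails if it takes over 51 s, if anything falls off the work surface, if the arm or the gripper's body presses on something with over 40 N, if the wrist force passes 120 N, or if a joint passes its speed limit or range.

## Working session

There is one attempt and no reset: what is moved stays moved. The work goes in short steps, Python scripts to look and compute and a tool call to move; the robot and the scene stay as the last step left them, time stands still between calls to the robot, and variables do not carry over. Pictures are saved under pics/ and viewed, at most 10 in all, crops included, and the job is handed in when it is done.

Besides the shell and the picture viewer there is one more tool, called after "Request:" as name(argument=value, ...), one argument or row to a line, values as JSON. play_rows: Moves the arm, as the interface text tells. Scaled input: -1 to 1 covers 30 mm each way for a shift and 0.15 rad each way for a turn. Its arguments: {"type":"object","properties":{"commands":{"type":"string"},"grip":{"type":"number"}},"required":["commands"]}

```bash
mkdir -p pics; ls; cat > h.py <<'E'
import numpy as np, cv2
from station import r, cams
def cap(n):
    im,d=cams.capture(n); i=cams.camera_info(n)
    K,R,t=[np.array(i[k],float) for k in("mtx","R","t")]; return im,d,K,R,t.ravel()
def cloud(d,K,R,t):
    v,u=np.mgrid[:d.shape[0],:d.shape[1]]
    P=np.stack([(u-K[0,2])/K[0,0]*d,(v-K[1,2])/K[1,1]*d,d],-1)
    return (P-t)@R
def ray(u,v,z,K,R,t):
    q=R.T@np.array([(u-K[0,2])/K[0,0],(v-K[1,2])/K[1,1],1]); c=-R.T@t
    return c+q*(z-c[2])/q[2]
def proj(X,K,R,t):
    p=K@(R@np.array(X)+t); return p[:2]/p[2]
E
python3 - <<'E'
from h import *
for n in("top","side"):
    im,d,K,R,t=cap(n); cv2.imwrite(f"pics/{n}0.png",im); np.savez(f"{n}0.npz",im=im,d=d,K=K,R=R,t=t)
    print(n,-R.T@t,R[2],K[0,0],(d>0).mean())
E
```

```text
pics
top [ 0.41149142 -0.01405747  1.403876  ] [ 0.11513978 -0.00407822 -0.99334093] 438.9458381168934 0.9960091145833333
side [0.32016739 0.9057955  1.14288588] [ 0.17282174 -0.66676178 -0.72495612] 610.8926283763077 0.9959635416666667
```

View pics/top0.png

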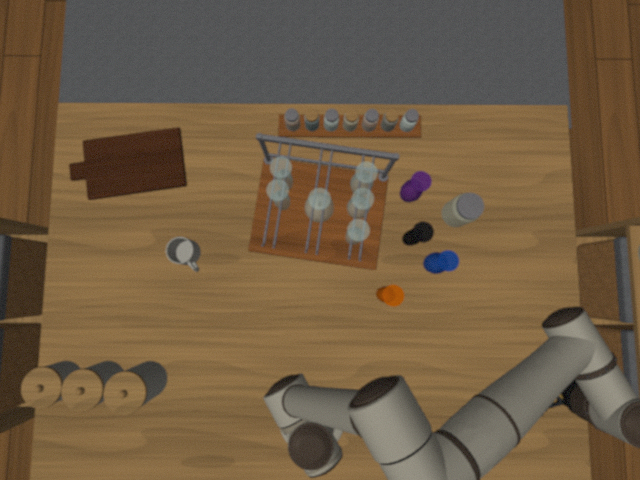

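View pics/side0.png

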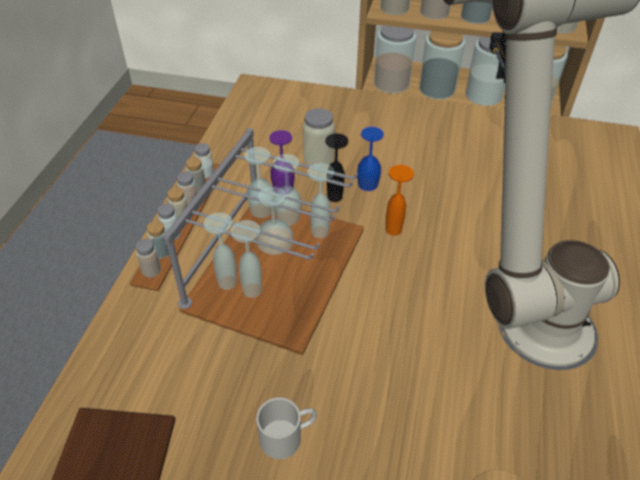

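The top picture shows the left rail holding two flutes at (281,168) and (278,190), and the middle rail holding the coupe at (319,204). On the right rail are two wines at (366,173) and (362,199), with the clear stray in front at (358,231).

Candidates for the stray in the top picture are the clear glass (358,231), the black one (420,232) and the orange one (392,295). Both coloured ones stand on the counter, so it's the clear one. Next is a close crop plus measurements.

```bash
python3 - <<'E'
from h import *
z=np.load("top0.npz"); im,d,K,R,t=[z[k] for k in("im","d","K","R","t")]
c=cv2.resize(im[128:272,240:408],None,fx=4.1,fy=4.1,interpolation=cv2.INTER_CUBIC); cv2.imwrite("pics/topcrop.png",c)
P=cloud(d,K,R,t)
for u,v in[(281,168),(278,190),(319,204),(366,173),(362,199),(358,231),(396,157),(260,138),(328,146),(463,208),(180,245),(300,240)]:
    print((u,v),P[v,u].round(3),ray(u,v,.245,K,R,t).round(3)[:2])
m=(abs(P[...,2]-.245)<.012)&(P[...,0]>.4)&(P[...,0]<.95)&(abs(P[...,1])<.3)
n,l,s,ce=cv2.connectedComponentsWithStats(m.astype(np.uint8))
for i in range(1,n):
    if s[i,4]>8: print(s[i],ce[i].round(1),P[l==i].mean(0).round(4), np.ptp(P[l==i],0).round(3))
cv2.imwrite("pics/m.png",m.astype(np.uint8)*255)
E
```

```text
(281, 168) [0.72  0.084 0.25 ] [0.721 0.085]
(278, 190) [0.66  0.092 0.248] [0.661 0.092]
(319, 204) [ 0.623 -0.018  0.247] [ 0.623 -0.018]
(366, 173) [ 0.708 -0.145  0.248] [ 0.709 -0.145]
(362, 199) [ 0.636 -0.133  0.25 ] [ 0.637 -0.134]
(358, 231) [ 0.551 -0.122  0.247] [ 0.551 -0.123]
(396, 157) [ 0.752 -0.226  0.25 ] [ 0.754 -0.227]
(260, 138) [0.803 0.142 0.251] [0.805 0.143]
(328, 146) [ 0.782 -0.042  0.249] [ 0.783 -0.042]
(463, 208) [ 0.631 -0.436  0.151] [ 0.614 -0.404]
(180, 245) [0.532 0.425 0.   ] [0.511 0.349]
(300, 240) [0.549 0.04  0.018] [0.526 0.032]
[ 256  133  144  128 4136] [324.9 185. ] [ 0.6756 -0.0341  0.2452] [0.343 0.389 0.024]
```

View pics/topcrop.png

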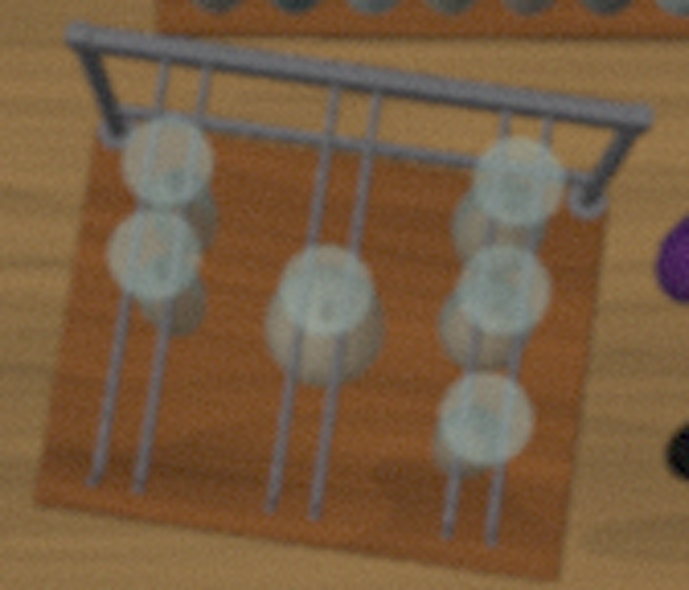

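The crop confirms it: the clear stray disc is at crop (486,420), with the wire tips at (447,536) and (491,543). The left rail's tips are at (93,484) and (137,492), and the front flute is at (155,253). Now I'll fit the rack frame.

```bash
python3 - <<'E'
from h import *
z=np.load("top0.npz"); im,d,K,R,t=[z[k] for k in("im","d","K","R","t")]
P=cloud(d,K,R,t)
w=lambda u,v,z:ray(240+(u+.5)/4.1-.5,128+(v+.5)/4.1-.5,z,K,R,t)[:2]
tips=[w(*p,.250) for p in[(93,484),(137,492),(270,510),(315,517),(447,536),(491,543)]]
L,M,Rt=[(tips[i]+tips[i+1])/2 for i in(0,2,4)]
print("tips",np.round(tips,4).tolist(),np.linalg.norm(L-M),np.linalg.norm(M-Rt))
y=(L-Rt)/np.linalg.norm(L-Rt); th0=-np.arctan2(y[0],y[1])
# disc centres from bluish mask + height
m=(abs(P[...,2]-.247)<.008)
names=dict(fr=(167,160),fl=(155,253),co=(328,290),wr=(518,183),wi=(505,290),st=(486,420))
D={k:w(*p,.245) for k,p in names.items()}
for k in D:
    c=D[k]
    for _ in range(5):
        s=m&(np.hypot(P[...,0]-c[0],P[...,1]-c[1])<.033); 
        # exclude wires: only points keep, symmetrical along wire
        c=P[s][:,:2].mean(0)
    print(k,D[k].round(4),c.round(4),s.sum())
# yaw from rows
v=lambda a,b:np.degrees(np.arctan2(*(D[a]-D[b])[::-1]))
print("yaw tips",np.degrees(th0),"fr-fl",v('fr','fl'),"wr-st",v('wr','st'),"L",np.degrees(np.arctan2(*(D['fr']-L)[::-1])),"M",np.degrees(np.arctan2(*(D['co']-M)[::-1])),"R",np.degrees(np.arctan2(*(D['wr']-Rt)[::-1])))
b=[w(*p,.250) for p in[(80,38),(640,120)]]; e=(b[0]-b[1]);print("bar yaw",np.degrees(-np.arctan2(e[0],e[1])),b)
for th in (th0,):
    A=np.array([[np.cos(th),-np.sin(th)],[np.sin(th),np.cos(th)]])
    endM=(L+M+Rt)/3+A@[.006,0]; O=endM+A@[.124,0]
    print("th",np.degrees(th),"O",O)
    for k in D: print(k,((D[k]-O)@A).round(4))
print("jar top", P[200:216,455:472].reshape(-1,3).mean(0))
E
```

```text
tips [[0.5101, 0.1305], [0.5051, 0.1022], [0.4939, 0.0166], [0.4895, -0.0123], [0.4777, -0.097], [0.4733, -0.1252]] 0.11528246619521917 0.11441860863245844
fr [0.7251 0.0865] [0.7239 0.0848] 389
fl [0.6626 0.0934] [0.6617 0.0928] 392
co [ 0.6386 -0.0201] [ 0.6378 -0.0198] 397
wr [ 0.7109 -0.145 ] [ 0.7121 -0.1463] 386
wi [ 0.6392 -0.1359] [ 0.6392 -0.1356] 395
st [ 0.5534 -0.1229] [ 0.5546 -0.1237] 398
yaw tips -8.031730300729766 fr-fl -6.365030114928375 wr-st -7.976865368644671 L -7.825839763156967 M -8.611215787150789 R -8.201421228145625
bar yaw -8.260342346447247 [array([0.80619343, 0.1447547 ]), array([ 0.75247654, -0.22525391])]
th -8.031730300729766 O [ 0.6203499  -0.01568641]
fr [0.0895 0.1158]
fl [0.0266 0.114 ]
co [ 0.0187 -0.0018]
wr [ 0.1077 -0.1154]
wi [ 0.0354 -0.1164]
st [-0.0513 -0.1156]
jar top [ 0.63297513 -0.4375151   0.14642481]
```

The measurements agree with what's given: rail spacing is 115 mm, feet are about 245–250 mm high, and the yaw is -8.1°. The stray is at world (0.554, -0.123). Next is the tool yaw and the path.

```bash
cat >> h.py <<'E'
TH=np.radians(-8.1); A=np.array([[np.cos(TH),-np.sin(TH)],[np.sin(TH),np.cos(TH)]]); O=np.array([.6203,-.0157])
def toW(x,y): return O+A@[x,y]
def toR(p): return (np.array(p)[:2]-O)@A
E
python3 - <<'E'
from h import *
s=r.sense(); E=np.array(s["ee_rot"]);print(E.round(4).tolist(),s["tcp_pos"],s["time_s"],s["gripper_width"])
y=E[:,1]; a=np.degrees(np.arctan2(y[1],y[0])); print("tool y yaw",a,"want 81.9 mod 180; turn",(81.9-a+90)%180-90)
for n,p in dict(st=(-.0505,-.1155),out=(-.17,-.1155),outL=(-.17,.115),place=(-.085,.115)).items(): print(n,toW(*p))
z=np.load("top0.npz");K,R,t=z["K"],z["R"],z["t"]
print("orange",ray(392,295,.19,K,R,t)[:2],toR(ray(392,295,.19,K,R,t)))
E
```

```text
[[-0.9662, -0.2577, -0.0006], [-0.2577, 0.9662, 0.0019], [0.0001, 0.002, -1.0]] [ 0.16105264 -0.60333194  0.22156132] 0.1 0.9991861126985059
tool y yaw 104.93515785635213 want 81.9 mod 180; turn -23.03515785635213
st [ 0.55402971 -0.12293222]
out [ 0.43572189 -0.10609452]
outL [0.46819962 0.12210593]
place [0.55235163 0.11012933]
orange [ 0.38123578 -0.21980981] [-0.20791991 -0.23575799]
```

Request:
play_rows(
  commands="0 0 0.9 0 0 0;0 0 0.9 0 0 0;0 0 0.9 0 0 0;0 0 0.9 0 0 0;0.8 1 0 0 0 -0.168;0.8 1 0 0 0 -0.168;0.82 1 0 0 0 -0.168;0.82 1 0 0 0 -0.168;0.82 1 0 0 0 -0.168;0.82 1 0 0 0 -0.168;0.82 1 0 0 0 -0.168;0.82 1 0 0 0 -0.168;0.82 1 0 0 0 -0.168;0.82 1 0 0 0 -0.168;0.82 1 0 0 0 -0.168;0.82 1 0 0 0 -0.168;0.82 1 0 0 0 -0.168;0.82 1 0 0 0 -0.168;0.82 1 0 0 0 -0.168;0.82 1 0 0 0 -0.16",
  grip=87,
)

```text
time_s: 2.1
tcp_pos: [0.5541, -0.1223, 0.3302]
ee_rot: [[-0.99, 0.142, -0.001], [0.142, 0.99, 0.0], [0.001, 0.0, -1.0]]
wrist_force: [-0.1, -0.4, 0.3]
gripper_width: 1.0
gripper_force: 0.0
```

Request:
play_rows(
  commands="0 0 0 0 0 0;0 0 0 0 0 0;0 0 0 0 0 0",
)

```text
time_s: 2.4
tcp_pos: [0.5531, -0.1242, 0.3303]
ee_rot: [[-0.99, 0.141, -0.001], [0.141, 0.99, -0.0], [0.001, -0.0, -1.0]]
wrist_force: [0.2, -0.0, 0.4]
gripper_width: 0.998
gripper_force: 0.0
```

Request:
play_rows(
  commands="0 0 -0.6 0 0 0;0 0 -0.6 0 0 0;0 0 -0.6 0 0 0;0 0 -0.6 0 0 0;0 0 -0.6 0 0 0;0 0 -0.3 0 0 0;0 0 -0.25 0 0 0;0 0 0 0 0 0;0 0 0 0 0 0",
)

```text
time_s: 3.3
tcp_pos: [0.5539, -0.1241, 0.2248]
ee_rot: [[-0.99, 0.141, 0.001], [0.141, 0.99, -0.0], [-0.001, -0.0, -1.0]]
wrist_force: [-1.0, -0.7, 0.1]
gripper_width: 1.003
gripper_force: 0.0
```

```bash
python3 - <<'E'
from h import *
im,d,K,R,t=cap("side"); s=r.sense(); p=proj(s["tcp_pos"],K,R,t); print(s["tcp_pos"],p)
u,v=p.astype(int); cv2.imwrite("pics/s1.png",cv2.resize(im[v-75:v+75,u-100:u+100],None,fx=4,fy=4,interpolation=cv2.INTER_CUBIC))
E
```

```text
[ 0.55404765 -0.12403576  0.22499527] [321.13150495 177.54514724]
```

View pics/s1.png

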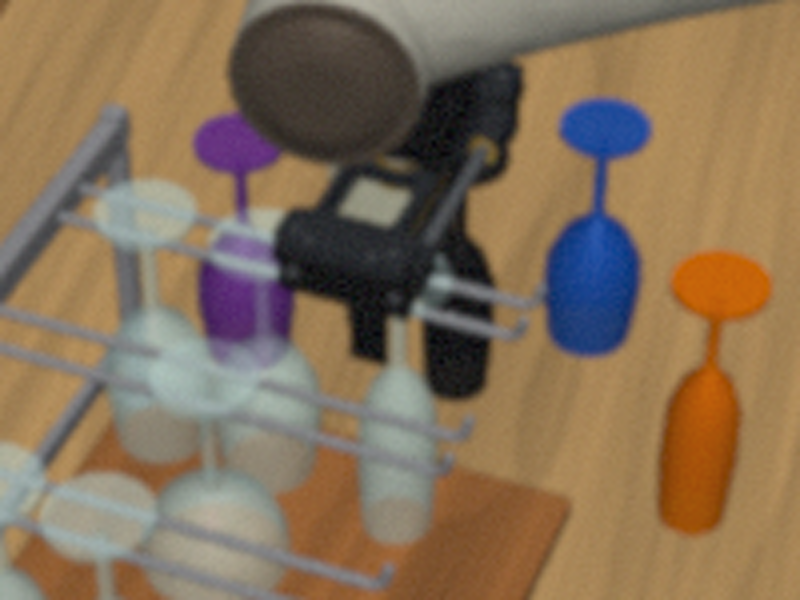

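The fingers straddle the stray's foot (crop (400,290)) and the stem hangs below, clear of the others. Closing now.

Request:
play_rows(
  commands="0 0 0 0 0 0;0 0 0 0 0 0;0 0 0 0 0 0;0 0 0 0 0 0;0 0 0 0 0 0;0 0 0 0 0 0;0 0 0 0 0 0;0 0 0 0 0 0",
  grip=50,
)

```text
time_s: 4.15
tcp_pos: [0.5536, -0.1238, 0.2242]
ee_rot: [[-0.99, 0.141, 0.0], [0.141, 0.99, 0.0], [-0.0, 0.0, -1.0]]
wrist_force: [-0.5, 1.2, 1.2]
gripper_width: 0.676
gripper_force: 30.0
```

Request:
play_rows(
  commands="0 0 0.1 0 0 0;0 0 0.15 0 0 0;0 0 0.15 0 0 0;0 0 0.15 0 0 0;0 0 0.15 0 0 0;0 0 0.15 0 0 0;0 0 0.1 0 0 0;0 0 0 0 0 0;0 0 0 0 0 0;0 0 0 0 0 0",
)

```text
time_s: 5.15
tcp_pos: [0.5534, -0.1238, 0.2523]
ee_rot: [[-0.99, 0.141, -0.001], [0.141, 0.99, 0.0], [0.001, 0.0, -1.0]]
wrist_force: [0.4, 0.7, -1.9]
gripper_width: 0.674
gripper_force: 30.0
```

```bash
python3 - <<'E'
from h import *
im,d,K,R,t=cap("side"); s=r.sense(); p=proj(s["tcp_pos"],K,R,t); print(s["tcp_pos"],p,s["wrist_force"])
u,v=p.astype(int); cv2.imwrite("pics/s2.png",cv2.resize(im[v-60:v+90,u-100:u+100],None,fx=4,fy=4,interpolation=cv2.INTER_CUBIC))
E
```

```text
[ 0.5534213  -0.12383674  0.25227049] [321.48866906 168.44083402] [ 0.40833631  0.34470836 -1.82798848]
```

View pics/s2.png

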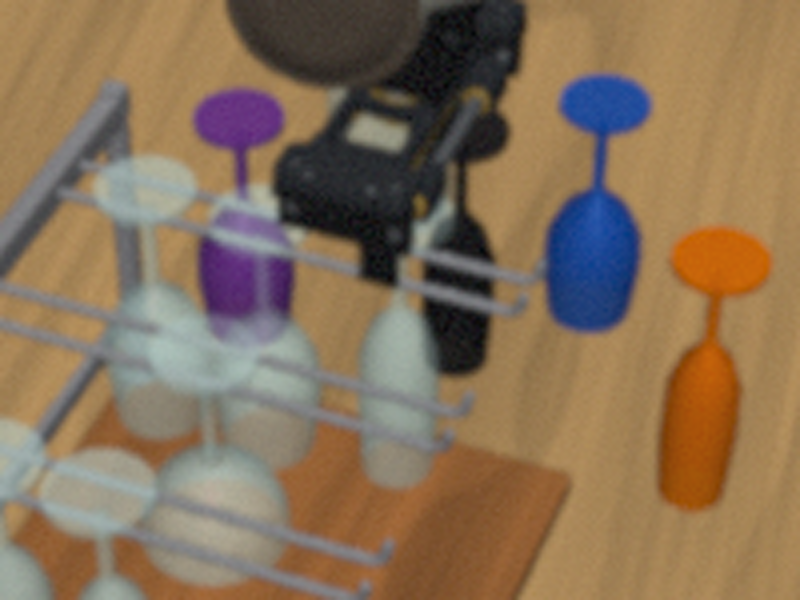

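The flute is lifted about 28 mm and hangs straight (bowl at crop (398,400)). Its 1.9 N weight shows at the wrist. Now I'll move it out forward along the rail.

Request:
play_rows(
  commands="-0.06 0.01 0 0 0 0;-0.12 0.017 0 0 0 0;-0.18 0.026 0 0 0 0;-0.23 0.033 0 0 0 0;-0.25 0.035 0 0 0 0;-0.25 0.035 0 0 0 0;-0.25 0.035 0 0 0 0;-0.25 0.035 0 0 0 0;-0.25 0.035 0 0 0 0;-0.25 0.035 0 0 0 0;-0.25 0.035 0 0 0 0;-0.25 0.035 0 0 0 0;-0.25 0.035 0 0 0 0;-0.25 0.035 0 0 0 0;-0.25 0.035 0 0 0 0;-0.25 0.035 0 0 0 0;-0.25 0.035 0 0 0 0;-0.18 0.026 0 0 0 0;-0.12 0.017 0 0 0 0;-0.06 0.01 0 0 0 0",
)

```text
time_s: 7.2
tcp_pos: [0.4273, -0.106, 0.2526]
ee_rot: [[-0.99, 0.141, 0.0], [0.141, 0.99, 0.0], [-0.0, 0.0, -1.0]]
wrist_force: [1.4, 1.3, -1.9]
gripper_width: 0.672
gripper_force: 30.0
```

Request:
play_rows(
  commands="0.014 0.1 0 0 0 0;0.028 0.2 0 0 0 0;0.043 0.3 0 0 0 0;0.057 0.4 0 0 0 0;0.067 0.47 0 0 0 0;0.067 0.47 0 0 0 0;0.067 0.47 0 0 0 0;0.067 0.47 0 0 0 0;0.067 0.47 0 0 0 0;0.067 0.47 0 0 0 0;0.067 0.47 0 0 0 0;0.067 0.47 0 0 0 0;0.067 0.47 0 0 0 0;0.067 0.47 0 0 0 0;0.067 0.47 0 0 0 0;0.067 0.47 0 0 0 0;0.057 0.4 0 0 0 0;0.043 0.3 0 0 0 0;0.028 0.2 0 0 0 0;0.014 0.1 0 0 0 0",
)

```text
time_s: 9.2
tcp_pos: [0.4603, 0.1237, 0.2525]
ee_rot: [[-0.99, 0.14, -0.0], [0.14, 0.99, -0.0], [0.0, -0.0, -1.0]]
wrist_force: [-0.4, -1.0, -1.5]
gripper_width: 0.674
gripper_force: 30.0
```

Request:
play_rows(
  commands="0 0 0 0 0 0;0 0 0 0 0 0;0 0 0 0 0 0;0 0 0 0 0 0;0 0 0 0 0 0",
)

```text
time_s: 9.7
tcp_pos: [0.4602, 0.123, 0.2526]
ee_rot: [[-0.99, 0.141, 0.0], [0.141, 0.99, 0.0], [-0.0, 0.0, -1.0]]
wrist_force: [0.5, -0.2, -1.8]
gripper_width: 0.676
gripper_force: 30.0
```

```bash
python3 - <<'E'
from h import *
im,d,K,R,t=cap("side"); s=r.sense(); p=proj(s["tcp_pos"],K,R,t); print(s["tcp_pos"],toR(s["tcp_pos"]),p,s["wrist_force"])
print("left stops px",[proj([*toW(-.13,.115+e),.25],K,R,t).round(1) for e in(-.014,.014)], "stem+bowl",[proj([*s["tcp_pos"][:2],.269-h],K,R,t).round(1) for h in(.03,.062,.19)])
u,v=p.astype(int); print(u,v);cv2.imwrite("pics/s3.png",cv2.resize(im[v-60:v+90,u-100:u+100],None,fx=4,fy=4,interpolation=cv2.INTER_CUBIC))
E
```

```text
[0.46020466 0.12300595 0.25259303] [-0.17804202  0.11476454] [339.10764237 255.40883365] [-0.75319759  0.39158664 -1.49475858]
left stops px [array([318.8, 244.8]), array([313.5, 254.5])] stem+bowl [array([338.9, 260. ]), array([338.4, 270.6]), array([336.7, 309. ])]
339 255
```

View pics/s3.png

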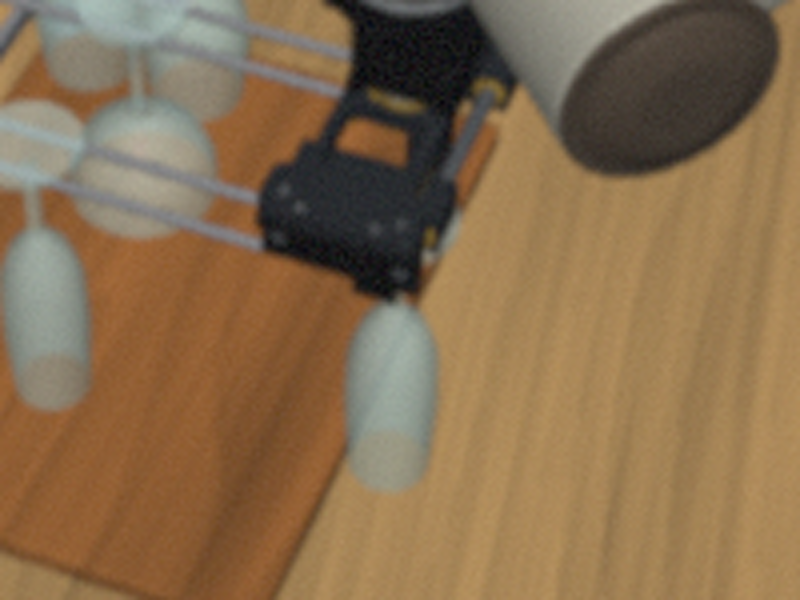

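It hangs upright, with the bowl at crop (390,400) and the tool at rack y = +114.8 mm, in line with the left rail. Next it goes in along the rail to rack x = -0.085.

Request:
play_rows(
  commands="0.05 -0.007 0 0 0 0;0.1 -0.014 0 0 0 0;0.15 -0.021 0 0 0 0;0.19 -0.027 0 0 0 0;0.19 -0.027 0 0 0 0;0.19 -0.027 0 0 0 0;0.19 -0.027 0 0 0 0;0.19 -0.027 0 0 0 0;0.19 -0.027 0 0 0 0;0.19 -0.027 0 0 0 0;0.19 -0.027 0 0 0 0;0.19 -0.027 0 0 0 0;0.19 -0.027 0 0 0 0;0.19 -0.027 0 0 0 0;0.19 -0.027 0 0 0 0;0.19 -0.027 0 0 0 0;0.15 -0.021 0 0 0 0;0.1 -0.014 0 0 0 0;0.05 -0.007 0 0 0 0;0 0 0 0 0 0",
)

```text
time_s: 11.75
tcp_pos: [0.5524, 0.1101, 0.2525]
ee_rot: [[-0.99, 0.141, -0.0], [0.141, 0.99, -0.0], [0.0, -0.0, -1.0]]
wrist_force: [-0.5, -1.0, -0.7]
gripper_width: 0.675
gripper_force: 30.0
```

Request:
play_rows(
  commands="0 0 0 0 0 0;0 0 0 0 0 0;0 0 -0.15 0 0 0;0 0 -0.15 0 0 0;0 0 -0.15 0 0 0;0 0 -0.15 0 0 0;0 0 -0.1 0 0 0;0 0 -0.1 0 0 0;0 0 0 0 0 0;0 0 0 0 0 0",
)

```text
time_s: 12.75
tcp_pos: [0.5524, 0.1101, 0.2286]
ee_rot: [[-0.99, 0.141, 0.0], [0.141, 0.99, -0.0], [-0.0, -0.0, -1.0]]
wrist_force: [0.1, 0.4, -1.9]
gripper_width: 0.675
gripper_force: 30.0
```

Request:
play_rows(
  commands="0 0 -0.05 0 0 0;0 0 -0.05 0 0 0;0 0 -0.03 0 0 0;0 0 0 0 0 0;0 0 0 0 0 0",
)

```text
time_s: 13.25
tcp_pos: [0.5523, 0.1101, 0.2247]
ee_rot: [[-0.99, 0.141, 0.0], [0.141, 0.99, -0.0], [-0.0, -0.0, -1.0]]
wrist_force: [1.0, 0.7, -2.9]
gripper_width: 0.672
gripper_force: 30.0
```

Request:
play_rows(
  commands="0 0 -0.03 0 0 0;0 0 0 0 0 0;0 0 0 0 0 0",
)

```text
time_s: 13.55
tcp_pos: [0.5525, 0.1102, 0.2241]
ee_rot: [[-0.99, 0.141, 0.001], [0.141, 0.99, 0.0], [-0.001, 0.0, -1.0]]
wrist_force: [-0.1, -0.8, 0.8]
gripper_width: 0.67
gripper_force: 30.0
```

Contact: the wrist no longer carries the weight. Opening the fingers.

Request:
play_rows(
  commands="0 0 0 0 0 0;0 0 0 0 0 0;0 0 0 0 0 0;0 0 0 0 0 0;0 0 0 0 0 0;0 0 0 0 0 0;0 0 0 0 0 0;0 0 0 0 0 0;0 0 0 0 0 0;0 0 0 0 0 0",
  grip=87,
)

```text
time_s: 14.55
tcp_pos: [0.5523, 0.1101, 0.2238]
ee_rot: [[-0.99, 0.141, 0.0], [0.141, 0.99, 0.0], [-0.0, 0.0, -1.0]]
wrist_force: [-0.5, 0.4, 0.4]
gripper_width: 1.001
gripper_force: 0.0
```

Request:
play_rows(
  commands="0 0 0.3 0 0 0;0 0 0.5 0 0 0;0 0 0.6 0 0 0;0 0 0.6 0 0 0;-0.5 0.07 0 0 0 0;-0.9 0.127 0 0 0 0;-0.9 0.127 0 0 0 0;-0.9 0.127 0 0 0 0;-0.9 0.127 0 0 0 0;-0.9 0.127 0 0 0 0;-0.9 0.127 0 0 0 0;0 0 0 0 0 0;0 0 0 0 0 0",
)

```text
time_s: 15.85
tcp_pos: [0.3754, 0.1354, 0.2848]
ee_rot: [[-0.99, 0.139, 0.002], [0.139, 0.99, 0.001], [-0.002, 0.002, -1.0]]
wrist_force: [-0.0, 0.8, -0.0]
gripper_width: 1.001
gripper_force: 0.0
```

```bash
python3 - <<'E'
from h import *
s=r.sense(); print(s["tcp_pos"],toR(s["tcp_pos"]),s["time_s"])
im,d,K,R,t=cap("top"); P=cloud(d,K,R,t); m=(abs(P[...,2]-.247)<.008)
for n,c in dict(fr=(.7245,.0857),fl=(.6622,.0931),st=(.5525,.1102)).items():
    for _ in range(8):
        q=m&(np.hypot(P[...,0]-c[0],P[...,1]-c[1])<.033); c=P[q][:,:2].mean(0)
    print(n,c.round(4),toR(c).round(4),q.sum())
a=cv2.resize(im[145:265,240:340],None,fx=4,fy=4,interpolation=cv2.INTER_CUBIC)
im2=cap("side")[0]; b=cv2.resize(im2[200:320,200:300],None,fx=4,fy=4,interpolation=cv2.INTER_CUBIC)
cv2.imwrite("pics/p4.png",np.hstack([a,b]))
E
```

```text
[0.37538973 0.13536744 0.28484453] [-0.26375255  0.11505218] 15.85
fr [0.7242 0.085 ] [0.0887 0.1144] 387
fl [0.6617 0.0928] [0.0256 0.1132] 388
st [0.5535 0.1098] [-0.0838  0.1148] 401
```

View pics/p4.png

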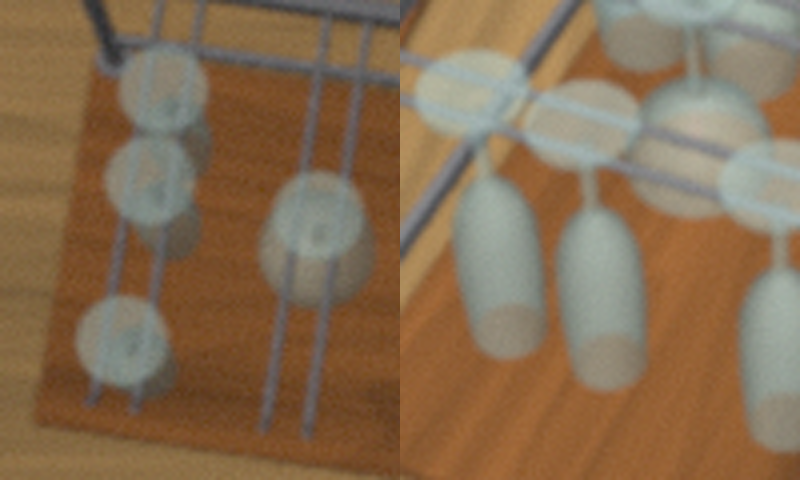

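Step 2 looks good: the stray hangs flat on the left rail (top crop (122,342)), 109 mm from the next flute at (150,180). To push, I'll set the fingers 44 mm apart, which leaves them outside the wires and bearing on the rim at two points.

Request:
play_rows(
  commands="0.5 -0.071 0 0 0 0;0.6 -0.085 0 0 0 0;0.6 -0.085 0 0 0 0;0.6 -0.085 0 0 0 0;0.6 -0.085 0 0 0 0;0.6 -0.085 0 0 0 0;0.5 -0.071 0 0 0 0;0.25 -0.038 0 0 0 0;0 0 0 0 0 0;0 0 0 0 0 0;0 0 -0.3 0 0 0;0 0 -0.5 0 0 0;0 0 -0.5 0 0 0;0 0 -0.3 0 0 0;0 0 -0.16 0 0 0;0 0 0 0 0 0;0 0 0 0 0 0",
  grip=44,
)

```text
time_s: 17.65
tcp_pos: [0.5031, 0.1171, 0.2315]
ee_rot: [[-0.99, 0.14, 0.001], [0.14, 0.99, 0.0], [-0.001, 0.0, -1.0]]
wrist_force: [-0.1, 0.3, 0.5]
gripper_width: 0.505
gripper_force: 0.0
```

Request:
play_rows(
  commands="0.12 -0.017 0 0 0 0;0.12 -0.017 0 0 0 0;0.12 -0.017 0 0 0 0;0.12 -0.017 0 0 0 0;0.12 -0.017 0 0 0 0;0.12 -0.017 0 0 0 0;0.12 -0.017 0 0 0 0;0.12 -0.017 0 0 0 0;0.12 -0.017 0 0 0 0;0.12 -0.017 0 0 0 0;0.12 -0.017 0 0 0 0;0.12 -0.017 0 0 0 0;0.12 -0.017 0 0 0 0;0.12 -0.017 0 0 0 0;0.06 -0.008 0 0 0 0;0 0 0 0 0 0",
)

```text
time_s: 19.25
tcp_pos: [0.5554, 0.1095, 0.2309]
ee_rot: [[-0.99, 0.141, 0.0], [0.141, 0.99, -0.0], [-0.0, 0.0, -1.0]]
wrist_force: [-0.1, 0.0, 0.1]
gripper_width: 0.504
gripper_force: 0.1
```

```bash
cat > look.py <<'E'
from h import *
s=r.sense(); print(s["tcp_pos"],toR(s["tcp_pos"]),s["time_s"],s["wrist_force"])
im,d,K,R,t=cap("side"); P=cloud(d,K,R,t); Q=P.copy(); Q[...,:2]=(P[...,:2]-O)@A
m=(abs(P[...,2]-.245)<.012)&(abs(Q[...,1]-.115)<.006)&(Q[...,0]>-.13)&(Q[...,0]<.13)
# bowl silhouettes: mean rack x per cluster at z .08-.16
b=(P[...,2]>.09)&(P[...,2]<.15)&(abs(Q[...,1]-.128)<.02)&(Q[...,0]>-.15)&(Q[...,0]<.13)
n,l,st,ce=cv2.connectedComponentsWithStats(b.astype(np.uint8))
for i in range(1,n):
    if st[i,4]>60: x=Q[l==i][:,0]; print("bowl",x.min().round(4),x.max().round(4),((x.min()+x.max())/2).round(4),ce[i].round(1),st[i,4])
import sys; cv2.imwrite(sys.argv[1],cv2.resize(im[190:330,190:350],None,fx=4,fy=4,interpolation=cv2.INTER_CUBIC))
E
python3 look.py pics/s5.png
```

```text
[0.55535577 0.1095125  0.23090336] [-0.08193892  0.11481261] 19.25 [-0.0583856   0.04525554  0.0924447 ]
bowl 0.0632 0.113 0.0881 [224.3 267.4] 422
bowl 0.0009 0.0507 0.0258 [249.8 275.5] 432
bowl -0.0775 -0.0296 -0.0536 [282.2 286.4] 437
```

View pics/s5.png

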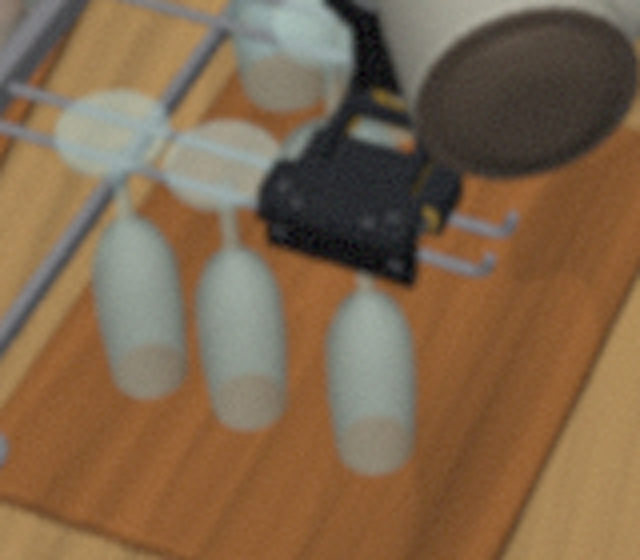

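The push works: the stray's bowl (crop (370,380)) is upright and now 79 mm from the next flute. It needs about 18 mm more, so I'll go slowly and re-measure.

Request:
play_rows(
  commands="0.06 -0.008 0 0 0 0;0.06 -0.008 0 0 0 0;0.06 -0.008 0 0 0 0;0.06 -0.008 0 0 0 0;0.06 -0.008 0 0 0 0;0.06 -0.008 0 0 0 0;0.06 -0.008 0 0 0 0;0.06 -0.008 0 0 0 0;0.04 -0.006 0 0 0 0;0.03 -0.004 0 0 0 0;0 0 0 0 0 0;0 0 0 0 0 0",
)

```text
time_s: 20.5
tcp_pos: [0.5716, 0.1073, 0.231]
ee_rot: [[-0.99, 0.141, 0.0], [0.141, 0.99, 0.0], [-0.0, 0.0, -1.0]]
wrist_force: [-0.9, -0.2, 0.8]
gripper_width: 0.508
gripper_force: 0.2
```

```bash
python3 look.py pics/s6.png
```

```text
[0.57161389 0.10734029 0.23097519] [-0.06553693  0.11495287] 20.5 [-0.92273987 -0.17012503  0.81696691]
bowl 0.0646 0.1124 0.0885 [224.2 267.6] 416
bowl 0.0008 0.0485 0.0247 [249.7 275.6] 421
bowl -0.0608 -0.0123 -0.0366 [275.2 284.4] 433
```

The distance is about 62 mm, so they're nearly touching. I'll nudge 1.5 mm more, back off, lift and check.

Request:
play_rows(
  commands="0.03 -0.004 0 0 0 0;0.02 -0.003 0 0 0 0;0 0 0 0 0 0;0 0 0 0 0 0;-0.1 0.014 0 0 0 0;-0.3 0.042 0 0 0 0;-0.5 0.07 0 0 0 0;-0.5 0.07 0 0 0 0;0 0 0.5 0 0 0;0 0 0.8 0 0 0;0 0 0.8 0 0 0;-0.8 0.113 0 0 0 0;-0.8 0.113 0 0 0 0;-0.8 0.113 0 0 0 0;-0.8 0.113 0 0 0 0;-0.8 0.113 0 0 0 0;0 0 0 0 0 0;0 0 0 0 0 0;0 0 0 0 0 0",
)

```text
time_s: 22.45
tcp_pos: [0.4113, 0.13, 0.2941]
ee_rot: [[-0.99, 0.141, 0.0], [0.141, 0.99, 0.0], [-0.0, 0.0, -1.0]]
wrist_force: [-0.5, 0.6, -0.1]
gripper_width: 0.505
gripper_force: 0.0
```

```bash
python3 look.py pics/s7.png; python3 - <<'E'
from h import *
im,d,K,R,t=cap("top"); P=cloud(d,K,R,t); m=(abs(P[...,2]-.247)<.008)
for n,c in dict(fr=(.7245,.0857),fl=(.6622,.0931),st=(.602,.1025),co=(.638,-.02),wr=(.712,-.146),wi=(.639,-.1356)).items():
    for _ in range(8):
        q=m&(np.hypot(P[...,0]-c[0],P[...,1]-c[1])<.030); c=P[q][:,:2].mean(0)
    print(n,c.round(4),toR(c).round(4),q.sum())
E
```

```text
[0.411323   0.13002586 0.29405232] [-0.22742513  0.11482693] 22.45 [-0.46878255  0.61075872 -0.14481826]
bowl 0.0636 0.1118 0.0877 [224.2 267.7] 424
bowl 0.0011 0.05 0.0256 [249.8 275.6] 428
bowl -0.0598 -0.0144 -0.0371 [275.  284.2] 426
fr [0.7238 0.0852] [0.0882 0.1145] 375
fl [0.6617 0.0929] [0.0256 0.1134] 380
st [0.6017 0.1029] [-0.0351  0.1148] 388
co [ 0.6378 -0.0198] [ 0.0179 -0.0016] 384
wr [ 0.7117 -0.1464] [ 0.1089 -0.1165] 378
wi [ 0.6393 -0.136 ] [ 0.0357 -0.1164] 377
```

View pics/s7.png

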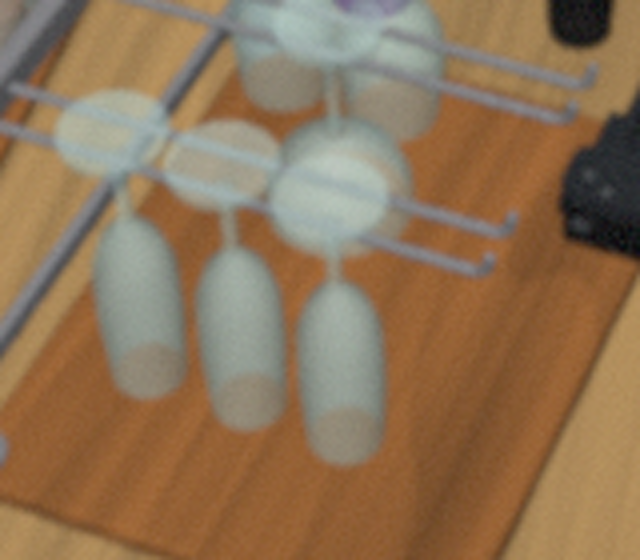

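The stray's foot (crop (330,200)) lies flat on both wires, next to the next flute's foot at (225,165). Three estimates of the distance give 60.7–62.7 mm, under the 66 mm limit. The other glasses haven't moved, so I'm handing in.

```bash
python3 -c "
from h import *
print(r.finish_job())"
```

```text
the job is handed in; nothing more can be done
None
```

The stray flute now hangs on the left rail, pushed back to within about 3 mm of the next flute's foot; the other glasses did not measurably move, and the job was handed in at about 22.5 s (no verdict was returned).

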